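# Switch off the UV chamber and open its flush hatch by the ring pull

### The job

The sterilising run is over: flip the UV lamp's toggle switch over to off, towards the robot, until it snaps across. Only then flip up the ring pull that lies in the recess of the chamber's flush hatch and lift the hatch by it, all the way up to its stop, and leave it standing open. Leave the petri dishes and the reagent bottle where they are.

Things in the scene. Friction and masses are not known exactly. Their poses are not given: they have to be found in the camera images.
- chamber: white housing of the UV chamber, 270 (x) x 340 (y) mm, fixed to the worktop; origin under its middle, x from front to back (away from the robot), y to the left, z up. Its grey deck is level, 118 mm above the worktop; the hatch is in the left part, the toggle on the right.
- toggle (a joint): angle of the toggle's bat lever, rad: 0 = on (leans 0.4 rad from upright, away from the robot, towards a raised white bar on its plate), 0.8 = off (leans 0.4 rad towards the robot, to a raised white ring). A spring snaps it to the nearer end from upright (0.4); tipping it over takes about 4 N near the tip.
- toggle_pivot (a point): the toggle's pivot, a point on the chamber 8 mm above the deck; axes as the chamber's. The steel lever swings in the x-z plane, is 62 mm long from here, 9 mm thick at the root, 15 mm at the tip. It stands alone on a 100 x 54 mm plate 2 mm thick, 100 mm clear deck either way along x; the hatch's edge is 66 mm to its left.
- toggle_tip (a point): point in the middle of the toggle's thick end, 58 mm from the pivot along the lever
- hatch (a joint): angle of the hatch, rad: 0 = shut flush with the deck, 1.45 = at its stop, nearly upright. Hinged along its far edge, it opens upward and away from the robot. Its torque hinge is stiff and holds the hatch wherever it is let go; lifting it takes about 6 to 10 N at the ring.
- hatch_hinge (a point): point on the chamber in the middle of the hatch's hinge axis (along y), 3 mm above the deck; axes as the chamber's, also when the hatch opens. The steel hatch reaches from 2 to 172 mm in front of it (-x), is 180 mm wide and 6 mm thick, its top flush with the deck, with a 2 mm gap all round: it can be lifted only by the ring.
- recess (a point): point on the hatch, in the middle of the mouth of the recess that holds the ring pull, level with the hatch's top. The recess is 102 mm (x) x 70 mm (y) and 28 mm deep, centred on the hatch's width, from 58 to 160 mm in front of the hatch's hinge axis.
- ring_pull (a joint): angle of the ring pull, rad: 0 = flat in the recess, 1.57 = square to the hatch, 1.75 = its stop. A closed D of 9 mm steel bar, 61 mm wide, 59 mm long, opening 41 x 43 mm. Its pin lies along y, 150 mm in front of the hatch's hinge axis, 8 mm below the hatch's top, at the recess's near end; the free bar is on the far side. It turns easily and stays where left.
- ring_bar (a point): centre of the ring pull's free bar, the part to take hold of: 9 mm thick, straight over 36 mm along y, 50 mm from the pin. Lying flat it is 8 mm below the hatch's top, with 37 mm of free recess beyond it (+x), the ring's 41 mm opening on its near side and 15 mm of room under it. Moves with ring and hatch.
- dish_mid (a point): middle of the upper of two stacked petri dishes, 89 mm across, stack 30 mm high, left of the chamber; a bystander
- reagent: reagent bottle with a screw cap, 62 mm across, 132 mm high, right of the chamber; origin under its middle; a bystander

How it is judged:
On the way, in this order (a step that is already met when the one before it is completed fails the run):
1. the toggle has snapped over to off, the hatch still shut (value of joint toggle above 0.7 rad and value of joint hatch below 0.05 rad), for 0.1 s.
2. the ring pull is flipped up out of its recess (value of joint ring_pull above 1 rad), for 0.1 s.
3. the hatch stands open (value of joint hatch above 1.25 rad), for 0.1 s.
At the end, for the whole second after the job is handed in: The toggle is at off (over 0.7 of its 0.8 rad) and the hatch stands open by itself at over 1.25 of its 1.45 rad, at rest (value of joint toggle above 0.7 rad and value of joint hatch above 1.25 rad and velocity of joint hatch between -0.1 and 0.1 rad/s); the robot touches nothing.
It fails at once if the hatch is opened with the lamp still on (value of joint toggle below 0.4 rad and value of joint hatch above 0.05 rad).
It fails at once if a petri dish or the reagent bottle is moved over 20 mm (distance of any of dish_mid, reagent from where it was at the start of the episode above 0.02 m).
It also fails if it takes over 56 s, if anything falls off the work surface, if the arm or the gripper's body presses on something with over 40 N, if the wrist force passes 120 N, or if a joint passes its speed limit or range.

### The arm

A 6-joint arm with a two-finger parallel gripper is mounted at the origin on a cart in front of the work surface, level with it; the furniture and walls round the work are solid. World frame = base frame: x ahead of the robot, y to its left, z up, the work surface at z = 0. Lengths are in m, angles in rad, forces in N, time in s.
With the tool pointing down it reaches from about 0.35 to 0.725 m from the base axis. Payload 4.3 kg.
Tool frame: the origin (TCP) lies at the very end of the fingers, on their centre line; the grasp point (between the pads) lies 19 mm behind it; z points along the fingers, y is the line along which they close (so a half turn about z gives the same grasp; the last joint's range is limited). The gripper opens to 85 mm and grips with 20 to 120 N. Pads are 22 mm wide; open, the fingers measure 114 mm over their backs; the gripper's body (76 mm by 85 mm) begins 54 mm behind the grasp point. The pads swing forward as they close: fully open they stand 13 mm farther back than shut.
Start: joints at [-1.39, 0.377, 0.081, 1.274, 0, 1.46], TCP at [0.165, -0.551, 0.192] pointing down, gripper open.
Joint ranges: [-2.72, 2.72], [-0.84, 1.66], [-1.02, 1.22], [-1.77, 2.12], [-1.37, 1.28], [-3.14, 3.14]. Speed limits (rad/s): [2.57, 2.57, 3.14, 3.14, 3.14, 3.14].

### API

Orientations are given as [roll, pitch, yaw] about the fixed x, y, z axes, in that order (R = Rz(yaw) Ry(pitch) Rx(roll)).
In Python, from rig import robot gives the robot as it stands. The module is installed in compiled form; this text tells all that it offers.
- The arm moves only by the tool jog_arm, never from a script. Its arguments are lists of equal length, an entry for each row: "travel": the shift along the tool's x, y, z normalised to -1 to 1, where 1 is 0.1 m, a list of three; "roll": the turn about the tool's z normalised to -1 to 1, where 1 is pi rad. In form: {"travel": [[dx, dy, dz], ...], "roll": [roll, ...]}. A call has 1 to 20 rows; each row is the pose to reach, as a shift and turn from the pose commanded when the call began, along the tool's axes at that moment, turning the shorter way round; what a row does not reach only later rows make up. A row lasts 1/8 s, in which the tool goes at most 62.5 mm and 10.7 degrees, less where a joint would pass 70% of its speed; a pose out of reach is approached as far as the arm can. A call with a number of a shift or a turn outside -1 to 1 is refused whole. A call with a gripper value outside its range is refused whole. "grip" is the opening, from -1 (shut) to 1 (fully open), set as the call begins (left out, the last holds). The fingers move at their own pace and stop on an object; "squeeze" is the grip in N (left out, the last holds). Time passes only in rows, so rows that repeat a pose let the fingers close. It gives the time, the measured TCP pose, the force, the opening and the grip force at its end, in the units of the state.
- robot.get_state(): the state, without advancing time (a new reading comes with each control period).
- robot.get_image(name): name is "scene" or "top"; returns a dict with "image" (384x512x3 uint8, blue, green, red), "mtx" (3x3 intrinsics, pixels), "R" (3x3) and "t" (3): a world point X has camera coordinates R X + t. Camera axes: x right, y down, z forward; pixel columns grow to the right and rows downward; lengths in m; the calibration is good to about 2 mm. A picture is of the moment at which its call begins. There is no depth.
- robot.finish_job(): hands the job in; it is judged then, once.
The state is a dict: "clock": time; "q": joint angles; "qd": joint speeds; "joint_torque": joint torques, N m; "ee_pos": TCP position; "orientation": TCP orientation; "wrist_force": force on the tool from outside, world axes, zero at the start; "torque": the same for the moment, N m; "finger_gap": finger opening in m; "gripper_force": force on a finger pad.
Only numpy, scipy, OpenCV 4.12 (cv2) and the standard library are available. Lean on these libraries where they do the work, as an engineer would, in place of code of your own. Each camera call takes 0.05 s, during which the arm holds its last target. There are 200 camera calls.

## Working session

There is one attempt and no reset: what is moved stays moved. The work goes in short steps, Python scripts to look and compute and a tool call to move; the robot and the scene stay as the last step left them, time stands still between calls to the robot, and variables do not carry over. Pictures are saved under pics/ and viewed, at most 10 in all, crops included, and the job is handed in when it is done.

Besides the shell and the picture viewer there is one more tool, called after "Request:" in YAML: its name, and indented under it one key for each argument. jog_arm: Moves the arm, as the interface text tells. Scaled input: -1 to 1 covers 0.1 m each way for a shift and pi rad each way for a turn. Its arguments: {"type":"object","properties":{"travel":{"type":"array","items":{"type":"array","items":{"type":"number"}}},"roll":{"type":"array","items":{"type":"number"}},"grip":{"type":"number"},"squeeze":{"type":"number"}},"required":["travel","roll"]}

```bash
mkdir -p pics; python3 - <<'E'
from rig import robot
import cv2,numpy as np,pickle
d={}
for n in("scene","top"):
    i=robot.get_image(n);d[n]=i;cv2.imwrite(f"pics/{n}0.png",i["image"])
    print(n,i["mtx"].round(1).tolist(),(-i["R"].T@i["t"]).round(3),i["R"].round(3).tolist())
pickle.dump(d,open("d0.pkl","wb"))
print(robot.get_state())
E
```

```text
scene [[350.2, 0.0, 255.7], [0.0, 350.2, 189.7], [0.0, 0.0, 1.0]] [-0.103  0.743  0.778] [[-0.751, -0.661, 0.004], [-0.373, 0.419, -0.828], [0.545, -0.623, -0.561]]
top [[378.1, 0.0, 253.4], [0.0, 378.1, 191.0], [0.0, 0.0, 1.0]] [0.418 0.023 1.347] [[-0.011, -1.0, 0.019], [-0.996, 0.009, -0.093], [0.092, -0.02, -0.996]]
{'clock': 0.1, 'q': array([-1.39032443e+00,  3.78007054e-01,  7.97579149e-02,  1.27441629e+00,
       -8.89793266e-06,  1.46052858e+00]), 'qd': array([-0.00043299, -0.0011491 ,  0.00201354,  0.0011057 ,  0.00051709,
        0.00014321]), 'joint_torque': array([ 2.06418488e-03, -4.64695716e+01,  2.70581263e+01,  1.20213945e-02,
       -1.78992582e-04, -1.00496115e-05]), 'ee_pos': array([ 0.16472923, -0.55019716,  0.19064404]), 'orientation': array([-3.13973392e+00, -1.96840690e-04,  2.90739472e-01]), 'wrist_force': array([-0.58852334, -0.22860161, -0.08086655]), 'torque': array([ 0.02597244, -0.00732896,  0.01355843]), 'gripper_force': 0.0, 'finger_gap': 0.08544047852742845}
```

View pics/scene0.png

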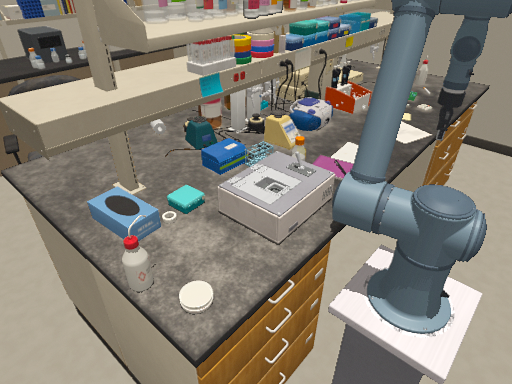

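View pics/top0.png

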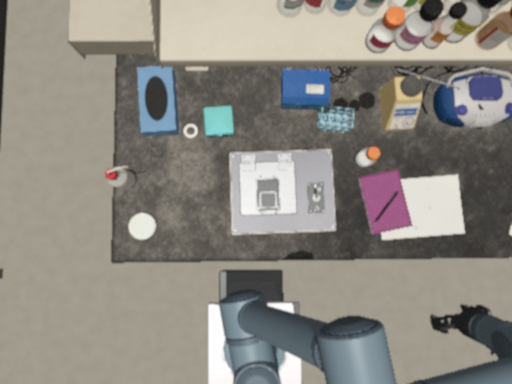

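The scene and top views show the chamber at top-view pixels (230–335, 150–235), with the hatch on the left (240–297, 160–216) and the toggle plate at (316,197). The dishes are at (142,226) and the orange-capped bottle at (368,156). Next I'll enlarge both views.

```bash
python3 - <<'E'
import cv2,numpy as np,pickle
d=pickle.load(open("d0.pkl","rb"))
a=cv2.resize(d["top"]["image"][142:242,222:342],None,fx=6,fy=6,interpolation=cv2.INTER_CUBIC)
cv2.imwrite("pics/topc.png",a)
b=cv2.resize(d["scene"]["image"][145:240,215:345],None,fx=6,fy=6,interpolation=cv2.INTER_CUBIC)
cv2.imwrite("pics/scc.png",b)
E
```

```text
(no output)
```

View pics/topc.png

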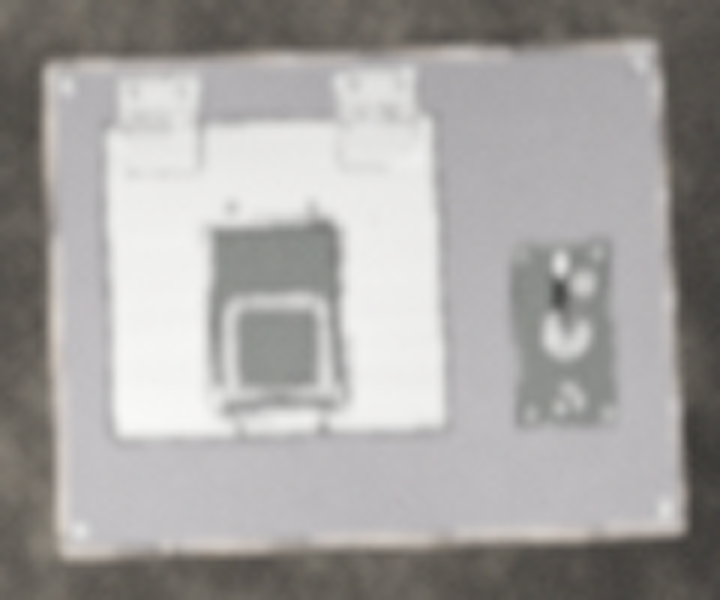

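View pics/scc.png

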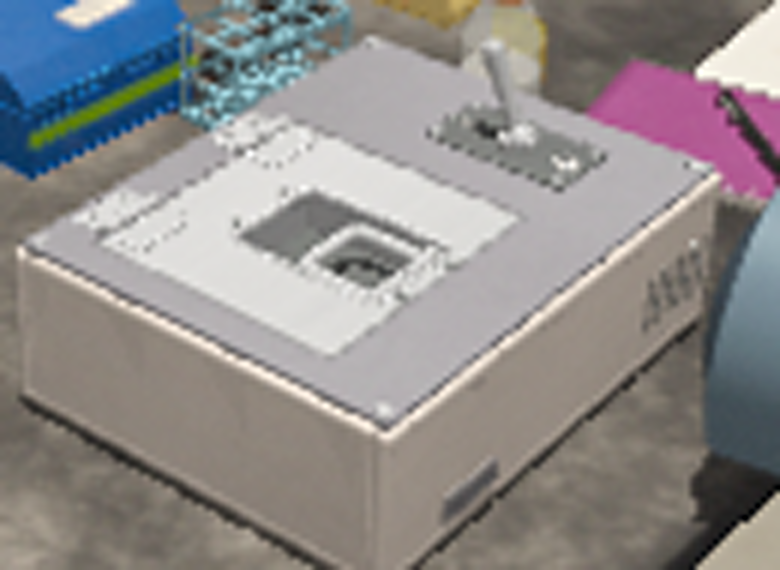

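The crops show the chamber nearly aligned with the world axes. In top-crop pixels, the deck corners are near (47,62), (655,42), (683,535) and (63,553). The ring's free bar is at about (277,302), the ring pin at (283,398) and the plate at (516–615, 240–427), with the lever leaning away. Next I'll cast rays to get positions.

```bash
cat > h.py <<'E'
import numpy as np,pickle,cv2
def ray(c,p,z):
    R,t=c["R"],c["t"];C=-R.T@t
    v=R.T@np.linalg.solve(c["mtx"],[p[0],p[1],1.]);return C+v*(z-C[2])/v[2]
def proj(c,X):
    p=c["mtx"]@(c["R"]@X+c["t"]);return p[:2]/p[2]
E
python3 - <<'E'
from h import *
d=pickle.load(open("d0.pkl","rb"))
T=lambda u,v:(222+(u+.5)/6-.5,142+(v+.5)/6-.5)
S=lambda u,v:(215+(u+.5)/6-.5,145+(v+.5)/6-.5)
P={"corners":([(47,62),(655,42),(683,535),(63,553)],.118),"hatch":([(106,122),(433,116),(446,430),(116,437)],.118),
"plate":([(516,240),(608,238),(617,425),(516,427)],.120),"recess":([(208,228),(335,222),(347,402),(213,408)],.118),"ringbar":([(277,302)],.110),"pin":([(283,398)],.110)}
for k,(ps,z) in P.items():
    a=np.array([ray(d["top"],T(*p),z) for p in ps]);print(k,a[:,:2].round(4).tolist(),a.mean(0).round(4))
Q={"corners":([(22,250),(370,42),(716,170),(383,430)],.118),"hatch":([(95,235),(520,215),(332,352)],.118),"plate":([(432,132),(606,157),(570,190)],.12),"ringbar":([(333,248)],.11),"pivot":([(515,130)],.126),"tip":([(490,48)],.179)}
for k,(ps,z) in Q.items():
    a=np.array([ray(d["scene"],S(*p),z) for p in ps]);print("S",k,a[:,:2].round(4).tolist())
t=[ray(d["top"],T(*p),z)[:2].round(4) for p,z in [((558,265),.179)]];print("tip top",t)
# dishes / bottle
print(ray(d["top"],(142,226),.03),ray(d["top"],(373,153),.132))
E
```

```text
corners [[0.6619, 0.076], [0.6708, -0.2594], [0.3999, -0.2665], [0.394, 0.0688]] [ 0.5317 -0.0953  0.118 ]
hatch [[0.6284, 0.0439], [0.6303, -0.1357], [0.458, -0.1392], [0.456, 0.0398]] [ 0.5432 -0.0478  0.118 ]
plate [[0.5611, -0.1794], [0.5618, -0.2299], [0.4597, -0.2319], [0.4592, -0.1769]] [ 0.5104 -0.2045  0.12  ]
recess [[0.5694, -0.0113], [0.5721, -0.0808], [0.4737, -0.0856], [0.4712, -0.0129]] [ 0.5216 -0.0476  0.118 ]
ringbar [[0.5293, -0.0489]] [ 0.5293 -0.0489  0.11  ]
pin [[0.4766, -0.0514]] [ 0.4766 -0.0514  0.11  ]
S corners [[0.6473, 0.0797], [0.6565, -0.2484], [0.3984, -0.2593], [0.3925, 0.0722]]
S hatch [[0.6273, 0.0411], [0.4575, -0.139], [0.4538, 0.0381]]
S plate [[0.5517, -0.1784], [0.4547, -0.2249], [0.4496, -0.1787]]
S ringbar [[0.5243, -0.0489]]
S pivot [[0.5092, -0.2059]]
S tip [[0.5276, -0.199]]
tip top [array([ 0.541 , -0.1912])]
[0.42241824 0.38232122 0.03      ] [ 0.6522078  -0.39484655  0.132     ]
```

Request:
jog_arm:
  travel:
    - [0.5, -0.2, -0.4]
    - [1, -0.4, -0.6]
    - [1, -0.4, -0.6]
    - [1, -0.4, -0.6]
    - [1, -0.4, -0.6]
    - [1, -0.4, -0.6]
    - [1, -0.4, -0.6]
    - [1, -0.4, -0.6]
  roll: [-0.05, -0.11, -0.17, -0.23, -0.29, -0.35, -0.415, -0.415]
  grip: -1
  squeeze: 30

```text
clock: 1.1
ee_pos: [0.2491, -0.4836, 0.2511]
orientation: [-3.141, -0.001, 1.594]
wrist_force: [-0.5, 0.7, -0.3]
finger_gap: -0.0001
gripper_force: 0.0
```

Request:
jog_arm:
  travel:
    - [0.45, 0.5, 0]
    - [0.9, 1, 0]
    - [0.9, 1, 0]
  roll: [0, 0, 0]

```text
clock: 1.48
ee_pos: [0.349, -0.3889, 0.2515]
orientation: [3.141, -0.001, 1.597]
wrist_force: [-1.0, -1.0, -0.3]
finger_gap: -0.0001
gripper_force: 0.0
```

Request:
jog_arm:
  travel:
    - [0.45, 0.5, 0]
    - [0.9, 1, 0]
    - [0.9, 1, 0]
  roll: [0, 0, 0]

```text
clock: 1.85
ee_pos: [0.4465, -0.2972, 0.2512]
orientation: [-3.142, -0.0, 1.597]
wrist_force: [0.1, -0.4, 0.3]
finger_gap: -0.0
gripper_force: 0.0
```

Request:
jog_arm:
  travel:
    - [0.45, 0.5, 0]
    - [0.9, 1, 0]
    - [0.9, 1, 0]
  roll: [0, 0, 0]

```text
clock: 2.22
ee_pos: [0.5441, -0.2056, 0.2509]
orientation: [-3.141, -0.0, 1.596]
wrist_force: [-0.5, -0.6, -0.2]
finger_gap: 0.0001
gripper_force: 0.0
```

Request:
jog_arm:
  travel:
    - [0, 0.36, 0]
    - [0, 0.36, 0.4]
    - [0, 0.36, 0.86]
    - [0, 0.36, 0.86]
    - [0, 0.36, 0.86]
  roll: [0, 0, 0, 0, 0]

```text
clock: 2.85
ee_pos: [0.5789, -0.2075, 0.1673]
orientation: [3.14, 0.001, 1.593]
wrist_force: [-0.6, 0.5, -0.3]
finger_gap: -0.0005
gripper_force: 0.0
```

```bash
python3 - <<'E'
from rig import robot
import cv2,numpy as np
a=robot.get_image("scene")["image"][120:210,250:370]
b=robot.get_image("top")["image"][142:242,252:352]
cv2.imwrite("pics/t1.png",np.hstack([cv2.resize(a,(440,330)),cv2.resize(b,(330,330))]))
s=robot.get_state();print(s["ee_pos"],s["wrist_force"])
E
```

```text
[ 0.58024042 -0.20757703  0.1684827 ] [-0.40104656  0.64075216  1.06871762]
```

View pics/t1.png

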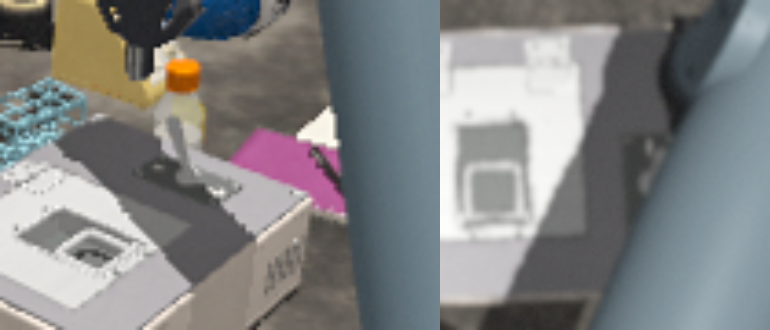

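The closed fingers are in the air beyond the lever, with the fingertip at about crop (140,78) and the lever tip at (175,122). I'll check this against the projection.

```bash
python3 - <<'E'
from h import *
d=pickle.load(open("d0.pkl","rb"))["scene"]
for X in [(.58,-.2076,.168),(.5326,-.2045,.179),(.510,-.2045,.126)]:
    p=proj(d,np.array(X));print(p,(p-[250,120])*3.667)
print(ray(d,(297.7,153.3),.181))
E
```

```text
[285.97243178 149.94925279] [131.91090734 109.82390998]
[296.0173385  151.61085007] [168.74558029 115.91698722]
[300.01435119 166.32030202] [183.40262582 169.85654751]
[ 0.5183725 -0.1948804  0.181    ]
```

```bash
python3 - <<'E'
from rig import robot
import cv2,numpy as np,pickle
a=robot.get_image("scene")["image"]
o=pickle.load(open("d0.pkl","rb"))["scene"]["image"]
A=np.hstack([cv2.resize(x[125:180,270:315],None,fx=8,fy=8,interpolation=cv2.INTER_NEAREST) for x in(o,a)])
cv2.imwrite("pics/t2.png",A)
E
```

```text
(no output)
```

View pics/t2.png

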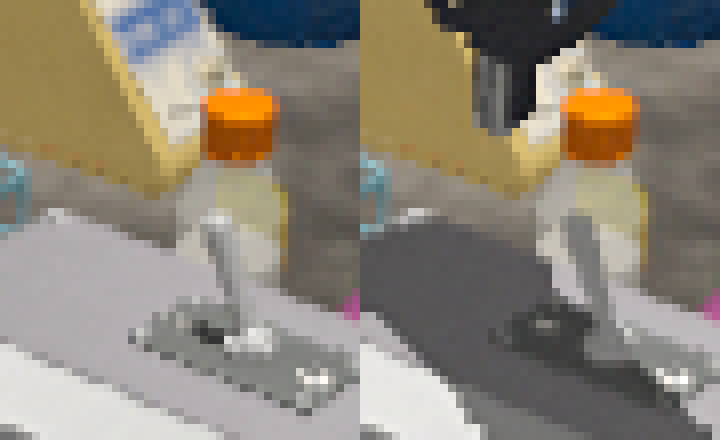

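```bash
python3 - <<'E'
from h import *
d=pickle.load(open("d0.pkl","rb"))
for n in d: print(n,proj(d[n],np.array([.1647,-.5502,.1906])), proj(d[n],np.array([.1647,-.5502,.2036])), proj(d[n],np.array([.1647,-.5502,.23])))
c=d["top"];im=c["image"]
a=np.hstack([cv2.resize(im[295:345,420:480],(390,325)),cv2.resize(d["scene"]["image"][85:145,425:475],(270,325),interpolation=cv2.INTER_NEAREST)])
cv2.imwrite("pics/s2.png",a)
s=d["scene"]
for z in(.16,.17,.18,.19,.2,.21): print(z,proj(s,np.array([.58,-.2076,z])),ray(s,(287.5,141.6),z))
E
```

```text
scene [433.67010766 147.20907371] [434.7044726  144.00804369] [436.84190061 137.39338482]
top [437.21104687 308.45437522] [439.40673787 309.3995628 ] [444.02465183 311.38745405]
0.16 [285.85950738 151.85352275] [ 0.62731336 -0.2804391   0.16      ]
0.17 [286.00078416 149.47114009] [ 0.61549795 -0.26387333  0.17      ]
0.18 [286.14328004 147.06819944] [ 0.60368254 -0.24730757  0.18      ]
0.19 [286.28701087 144.64443354] [ 0.59186713 -0.23074181  0.19      ]
0.2 [286.43199278 142.19957048] [ 0.58005173 -0.21417605  0.2       ]
0.21 [286.57824216 139.73333362] [ 0.56823632 -0.19761029  0.21      ]
```

View pics/s2.png

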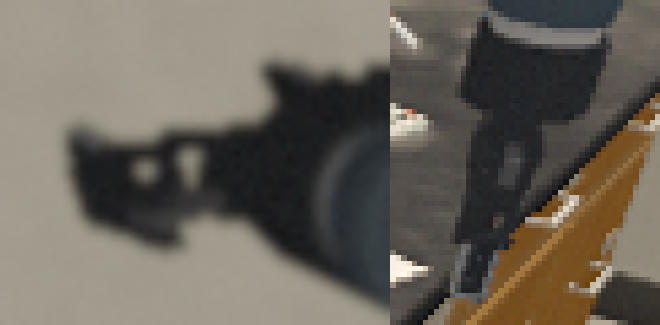

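The open and closed fingertips look roughly 20–35 mm higher in the images than the stated TCP. The push should show which is right, so I'll advance slowly and watch the force.

Request:
jog_arm:
  travel:
    - [0, -0.1, 0]
    - [0, -0.2, 0]
    - [0, -0.28, 0]
    - [0, -0.34, 0]
    - [0, -0.4, 0]
    - [0, -0.4, 0]
  roll: [0, 0, 0, 0, 0, 0]

```text
clock: 3.75
ee_pos: [0.5383, -0.2069, 0.1655]
orientation: [-3.141, 0.0, 1.594]
wrist_force: [0.2, 0.5, -0.7]
finger_gap: -0.0003
gripper_force: 0.0
```

```bash
python3 - <<'E'
from rig import robot
import cv2,numpy as np,pickle
from h import *
im=robot.get_image("scene");a=im["image"]
o=pickle.load(open("d0.pkl","rb"))["scene"]["image"]
s=robot.get_state();print(s["ee_pos"],s["wrist_force"],proj(im,s["ee_pos"]))
A=np.hstack([cv2.resize(x[105:175,262:317],None,fx=7,fy=7,interpolation=cv2.INTER_CUBIC) for x in(o,a)])
cv2.imwrite("pics/t3.png",A)
E
```

```text
[ 0.53864124 -0.20698443  0.16553201] [0.44742869 0.5298839  0.37286469] [294.82420499 154.11723221]
```

View pics/t3.png

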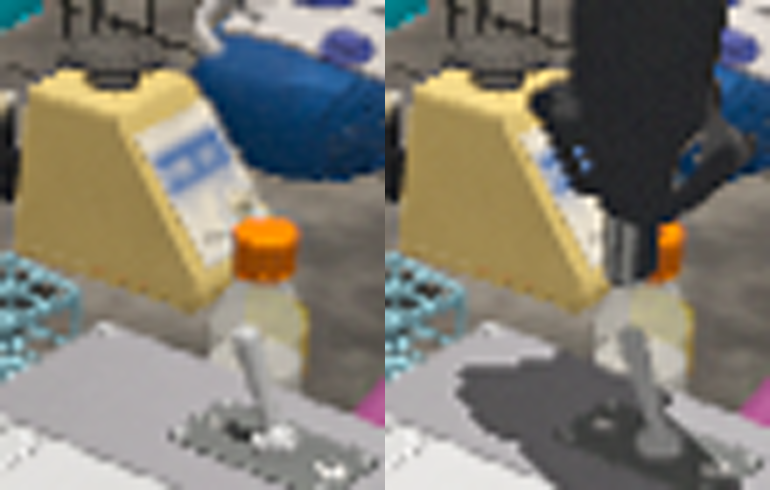

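The lever hasn't moved and there is no force. The fingertip (crop (628,283)) is still above the lever tip (632,330), so the real tip sits roughly 35 mm above the reported TCP. I'll back off, go 35 mm lower and push again. The reported z of 0.130 is safe either way.

Request:
jog_arm:
  travel:
    - [0, 0.4, 0]
    - [0, 0.4, 0]
    - [0, 0.4, 0.2]
    - [0, 0.4, 0.35]
    - [0, 0.4, 0.35]
  roll: [0, 0, 0, 0, 0]

```text
clock: 4.42
ee_pos: [0.5772, -0.2054, 0.1289]
orientation: [-3.138, -0.001, 1.594]
wrist_force: [-0.2, 0.4, 0.4]
finger_gap: -0.0001
gripper_force: 0.0
```

Request:
jog_arm:
  travel:
    - [0, -0.1, 0]
    - [0, -0.2, 0]
    - [0, -0.28, 0]
    - [0, -0.34, 0]
    - [0, -0.4, 0]
  roll: [0, 0, 0, 0, 0]

```text
clock: 5.05
ee_pos: [0.5432, -0.2074, 0.1337]
orientation: [3.131, 0.001, 1.595]
wrist_force: [7.3, 3.5, 11.4]
finger_gap: 0.0001
gripper_force: 5.7
```

Request:
jog_arm:
  travel:
    - [0, 0.2, -0.1]
    - [0, 0.4, 0]
    - [0, 0.4, 0.1]
    - [0, 0.4, 0.18]
    - [0, 0.4, 0.18]
  roll: [0, 0, 0, 0, 0]

```text
clock: 5.68
ee_pos: [0.5769, -0.2056, 0.1114]
orientation: [-3.139, -0.001, 1.594]
wrist_force: [-0.0, -0.0, -0.0]
finger_gap: 0.0
gripper_force: 0.0
```

```bash
python3 - <<'E'
from rig import robot
import cv2,numpy as np,pickle
from h import *
im=robot.get_image("scene");a=im["image"]
s=robot.get_state();print(s["ee_pos"],s["wrist_force"],proj(im,s["ee_pos"]))
g=a[:,284:294].astype(int).sum(2)
for r in range(135,166): print(r,g[r])
E
```

```text
[ 0.57749151 -0.20581314  0.11204865] [-0.32762545  0.02814103  0.08265118] [285.43745733 163.39201947]
135 [120 124 119 119 116 120 119 118 113 118]
136 [114 125 125 120 119 114 124 115 120 103]
137 [119 106 117 115 117 113 125 122 104  82]
138 [116 110 121 116 115 118 116 113 108  73]
139 [128 124 116 124 114 113 122 112 102  61]
140 [121 112 118 119 114 111 118 115  92 646]
141 [119 120 109 111 126 113 125 111  86 650]
142 [123 112 128 122 123 112 113 117  92 368]
143 [109 117 121 114 115 117 113 106 114 119]
144 [109 109 119 115 122 120 114 113 120 121]
145 [ 95 114 114 121 120 117 122 114 105 117]
146 [216 178 109 108 110 118 122 117 112  80]
147 [280 192 212 175 124 109 114  94 238 419]
148 [288 184 325 304 153 108 113 242 392 475]
149 [278 177 341 318 158 104 107 250 442 501]
150 [329 195 339 311 156 108  96 348 489 511]
151 [336 192 337 316 161 105  99 297 503 507]
152 [339 198 342 274 135 109 100 289 505 505]
153 [344 198 338 260 127 107  90 323 438 437]
154 [349 197 337 254 123 201 286 331 440 546]
155 [305 204 345 341 250 293 314 322 553 581]
156 [270 251 292 316 271 274 277 288 524 586]
157 [256 270 265 270 264 267 265 262 325 403]
158 [262 265 265 270 268 267 268 260 249 265]
159 [259 262 264 267 265 267 264 263 265 262]
160 [264 262 263 259 264 270 268 264 267 267]
161 [262 261 265 262 263 266 265 262 273 261]
162 [267 261 266 267 264 267 267 272 248 258]
163 [264 268 269 263 264 267 270 237 194 187]
164 [259 268 268 264 260 227 220 189 232 187]
165 [260 263 261 268 240 188 179 231 371 380]
```

Request:
jog_arm:
  travel:
    - [0, -0.1, 0]
    - [0, -0.2, 0]
    - [0, -0.28, 0]
    - [0, -0.34, 0]
    - [0, -0.4, 0]
  roll: [0, 0, 0, 0, 0]

```text
clock: 6.35
ee_pos: [0.5416, -0.2077, 0.1147]
orientation: [3.135, 0.002, 1.595]
wrist_force: [4.9, 0.2, 2.5]
finger_gap: -0.0
gripper_force: 2.1
```

Request:
jog_arm:
  travel:
    - [0, -0.08, 0]
    - [0, -0.16, 0]
    - [0, -0.2, 0]
    - [0, -0.24, 0]
    - [0, -0.24, 0]
  roll: [0, 0, 0, 0, 0]

```text
clock: 6.98
ee_pos: [0.5143, -0.2075, 0.1123]
orientation: [-3.141, -0.0, 1.594]
wrist_force: [-0.1, -0.5, -0.3]
finger_gap: -0.0001
gripper_force: 0.0
```

Force built to 4.9 N and then dropped to zero, so the lever appears to have snapped over. I'll raise the tool, move towards the hatch and check with the camera.

Request:
jog_arm:
  travel:
    - [0, 0.1, -0.3]
    - [0, 0.1, -0.7]
    - [0.3, 0.3, -0.7]
    - [0.7, 0.6, -0.7]
    - [1, 0.9, -0.7]
    - [1, 0.9, -0.7]
  roll: [0, 0, 0, 0, 0, 0]

```text
clock: 7.72
ee_pos: [0.6039, -0.1031, 0.1819]
orientation: [3.141, -0.0, 1.599]
wrist_force: [-0.8, 1.2, -0.4]
finger_gap: -0.0
gripper_force: 0.0
```

```bash
python3 - <<'E'
from rig import robot
import cv2,numpy as np
a=robot.get_image("scene")["image"][105:215,235:345]
b=robot.get_image("top")["image"][142:242,222:342]
cv2.imwrite("pics/t4.png",np.hstack([cv2.resize(a,(440,440),interpolation=cv2.INTER_CUBIC),cv2.resize(b,(360,440))]))
s=robot.get_state();print(s["ee_pos"],s["wrist_force"])
E
```

```text
[ 0.60217846 -0.10531715  0.18210941] [-0.51670136 -0.12021461 -0.2571814 ]
```

View pics/t4.png

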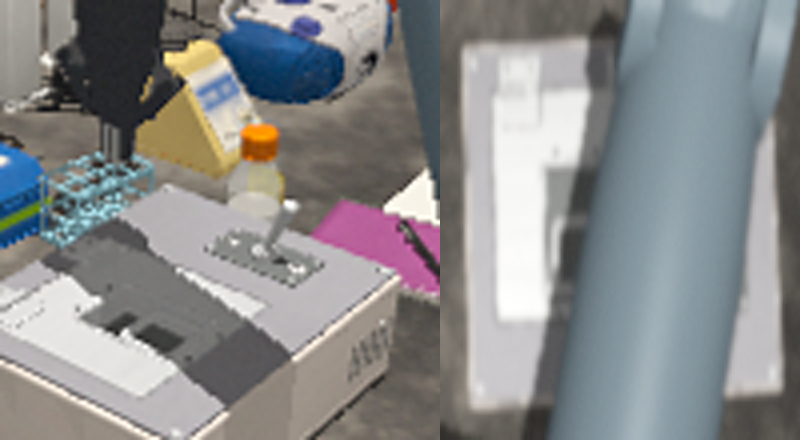

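The lever now leans towards the robot (tip at crop (290,207), root at (270,250)), so the toggle is off. Next I'll touch the closed fingers on the shut hatch to calibrate the tool's height.

Request:
jog_arm:
  travel:
    - [0.55, 0, 0]
    - [0.57, 0, 0.4]
    - [0.57, 0, 0.7]
    - [0.57, 0, 0.86]
    - [0.57, 0, 0.9]
    - [0.57, 0, 0.9]
  roll: [0, 0, 0, 0, 0, 0]

```text
clock: 8.57
ee_pos: [0.6014, -0.0491, 0.0933]
orientation: [3.14, 0.0, 1.594]
wrist_force: [0.2, -0.2, -0.2]
finger_gap: -0.0002
gripper_force: 0.0
```

Request:
jog_arm:
  travel:
    - [0, 0, 0.06]
    - [0, 0, 0.1]
    - [0, 0, 0.12]
  roll: [0, 0, 0]

```text
clock: 8.95
ee_pos: [0.6009, -0.0484, 0.0803]
orientation: [-3.142, 0.0, 1.595]
wrist_force: [0.2, 0.3, -0.1]
finger_gap: 0.0003
gripper_force: 0.0
```

Request:
jog_arm:
  travel:
    - [0, 0, 0.03]
    - [0, 0, 0.05]
    - [0, 0, 0.05]
  roll: [0, 0, 0]

```text
clock: 9.32
ee_pos: [0.6012, -0.0484, 0.0782]
orientation: [3.14, 0.001, 1.595]
wrist_force: [-5.1, 0.5, 15.0]
finger_gap: -0.0001
gripper_force: 7.5
```

Contact at a reported z of about 0.079 means the true tip is 40 mm above the reported TCP. I'll go up, open to about 36 mm, move over the bar and descend into the recess.

Request:
jog_arm:
  travel:
    - [0, 0, -0.4]
    - [0, -0.35, -0.45]
    - [0, -0.71, -0.45]
    - [0, -0.71, -0.45]
    - [0, -0.71, -0.45]
  roll: [0, 0, 0, 0, 0]
  grip: -0.15

```text
clock: 9.95
ee_pos: [0.5308, -0.0502, 0.1208]
orientation: [3.14, 0.0, 1.595]
wrist_force: [-0.2, -0.4, -0.0]
finger_gap: 0.0361
gripper_force: 0.0
```

```bash
python3 - <<'E'
from rig import robot
import cv2,numpy as np
from h import *
im=robot.get_image("scene");a=im["image"]
s=robot.get_state();print(s["ee_pos"],s["wrist_force"],s["finger_gap"])
for X in [(.530,-.048,.110),(.480,-.049,.110),(.530,-.048,.168)]: 
    p=proj(im,np.array(X));print(p,(p-[240,130])*8)
cv2.imwrite("pics/t5.png",cv2.resize(a[130:204,240:320],None,fx=8,fy=8,interpolation=cv2.INTER_CUBIC))
E
```

```text
[ 0.53117749 -0.05026901  0.12074805] [0.34769687 0.5366608  0.23748501] 0.03632573010089723
[268.64107054 185.41696803] [229.12856435 443.33574421]
[280.20726788 190.70904275] [321.65814303 485.67234201]
[269.07296435 171.05467024] [232.58371481 328.43736195]
```

View pics/t5.png

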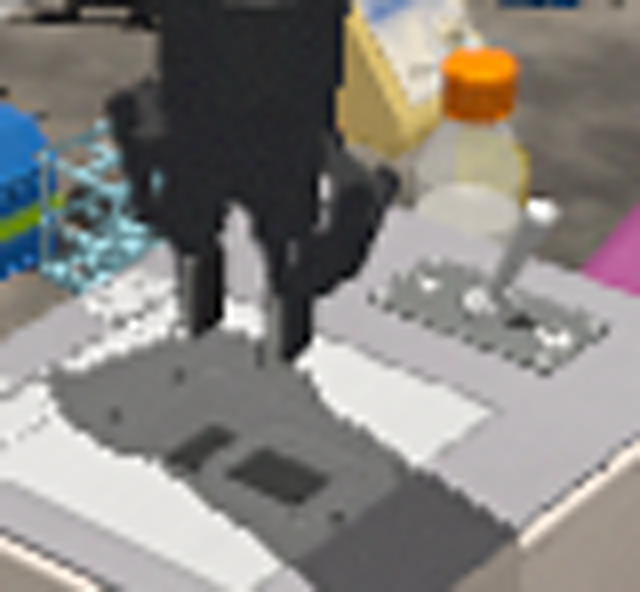

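The opened fingers hang above the ring at crop (200,330) and (290,355). The ring opening is at about (280,475), and the bar just far of it at (228,455). I'll descend in two stages and watch the force.

Request:
jog_arm:
  travel:
    - [0, -0.02, 0.2]
    - [0, -0.02, 0.35]
    - [0, -0.02, 0.45]
    - [0, -0.02, 0.53]
    - [0, -0.02, 0.53]
  roll: [0, 0, 0, 0, 0]

```text
clock: 10.62
ee_pos: [0.5276, -0.0501, 0.0669]
orientation: [-3.141, -0.0, 1.595]
wrist_force: [-0.3, 0.2, -0.2]
finger_gap: 0.0367
gripper_force: 0.0
```

Request:
jog_arm:
  travel:
    - [0, 0, 0.05]
    - [0, 0, 0.1]
    - [0, 0, 0.12]
    - [0, 0, 0.12]
  roll: [0, 0, 0, 0]

```text
clock: 11.12
ee_pos: [0.5278, -0.0502, 0.0554]
orientation: [-3.141, 0.0, 1.595]
wrist_force: [-0.3, 0.7, -0.1]
finger_gap: 0.0363
gripper_force: 0.0
```

No contact on the way down. Now I'll close gently on the bar.

Request:
jog_arm:
  travel:
    - [0, 0, 0]
    - [0, 0, 0]
    - [0, 0, 0]
    - [0, 0, 0]
    - [0, 0, 0]
    - [0, 0, 0]
  roll: [0, 0, 0, 0, 0, 0]
  grip: -1
  squeeze: 25

```text
clock: 11.88
ee_pos: [0.5288, -0.0502, 0.0558]
orientation: [3.14, 0.0, 1.595]
wrist_force: [3.1, 0.5, 1.2]
finger_gap: 0.0079
gripper_force: 24.6
```

Request:
jog_arm:
  travel:
    - [0, 0.01, -0.075]
    - [0, -0.01, -0.148]
    - [0, -0.04, -0.217]
    - [0, -0.077, -0.282]
    - [0, -0.125, -0.341]
    - [0, -0.18, -0.392]
    - [0, -0.24, -0.434]
    - [0, -0.31, -0.466]
    - [0, -0.36, -0.482]
    - [0, -0.405, -0.493]
    - [0, -0.405, -0.493]
  roll: [0, 0, 0, 0, 0, 0, 0, 0, 0, 0, 0]

```text
clock: 13.25
ee_pos: [0.4904, -0.0513, 0.1079]
orientation: [3.134, 0.001, 1.595]
wrist_force: [4.2, 1.6, 9.4]
finger_gap: 0.0078
gripper_force: 25.0
```

Request:
jog_arm:
  travel:
    - [0, -0.03, -0.03]
    - [0, -0.03, -0.1]
    - [0, 0.01, -0.173]
    - [0, 0.04, -0.243]
    - [0, 0.07, -0.312]
    - [0, 0.07, -0.312]
  roll: [0, 0, 0, 0, 0, 0]
  squeeze: 45

```text
clock: 14.0
ee_pos: [0.4914, -0.0511, 0.1352]
orientation: [-3.135, 0.0, 1.594]
wrist_force: [-5.6, -3.2, -5.0]
finger_gap: 0.0073
gripper_force: 44.0
```

Request:
jog_arm:
  travel:
    - [0, 0.03, -0.07]
    - [0, 0.074, -0.133]
    - [0, 0.12, -0.2]
    - [0, 0.16, -0.257]
    - [0, 0.26, -0.372]
    - [0, 0.26, -0.372]
  roll: [0, 0, 0, 0, 0, 0]

```text
clock: 14.75
ee_pos: [0.5175, -0.0504, 0.1728]
orientation: [-3.135, 0.0, 1.594]
wrist_force: [-6.2, -2.6, -0.8]
finger_gap: 0.0067
gripper_force: 44.3
```

```bash
python3 - <<'E'
from rig import robot
from h import *
im=robot.get_image("scene");cv2.imwrite("pics/u1.png",im["image"])
o=pickle.load(open("d0.pkl","rb"))["scene"]["image"]
# is the left front hatch corner (never shaded before) still white? shut-hatch left edge strip
for X in [(.47,.03,.118),(.5,.03,.118),(.55,.035,.118),(.6,.035,.118),(.47,.03,.19),(.5,.03,.17)]:
    u,v=proj(im,np.array(X)).round().astype(int);print(X,o[v,u],im["image"][v,u])
for th in(0,.2,.4,.5,.6):
    e=[np.array([.630-.172*np.cos(th),y,.121+.172*np.sin(th)]) for y in(.042,.0)]
    print(th,[im["image"][tuple(proj(im,p).round().astype(int)[::-1])] for p in e],proj(im,e[0]))
print(robot.get_state()["ee_pos"],robot.get_state()["wrist_force"])
E
```

```text
(0.47, 0.03, 0.118) [218 221 222] [47 85 34]
(0.5, 0.03, 0.118) [218 221 222] [47 85 27]
(0.55, 0.035, 0.118) [220 222 224] [115 118 118]
(0.6, 0.035, 0.118) [192 194 196] [117 118 119]
(0.47, 0.03, 0.19) [113 114 116] [190 191 192]
(0.5, 0.03, 0.17) [122 122 123] [121 120 122]
0 [array([56, 76, 52], dtype=uint8), array([38, 68, 25], dtype=uint8)] [268.13268379 202.50551865]
0.2 [array([52, 73, 30], dtype=uint8), array([214, 221, 210], dtype=uint8)] [267.55324666 193.24464667]
0.4 [array([114, 116, 116], dtype=uint8), array([133, 135, 136], dtype=uint8)] [265.27318283 183.26323264]
0.5 [array([213, 215, 216], dtype=uint8), array([118, 120, 120], dtype=uint8)] [263.51010962 178.15900455]
0.6 [array([121, 122, 123], dtype=uint8), array([120, 122, 122], dtype=uint8)] [261.35407623 173.06963134]
[ 0.51758134 -0.05038835  0.17281656] [-5.90441245 -1.89741712 -1.59797137]
```

```bash
cat >> h.py <<'E'
def scan(im,o,y=.03):
    for th in np.arange(.0,1.55,.05):
        v=[]
        for r in(.165,.18):
            p=proj(im,np.array([.630-r*np.cos(th),y,.121+r*np.sin(th)])).round().astype(int)
            v+=[int(im["image"][p[1],p[0]].mean()),int(o[p[1],p[0]].mean())]
        print(round(th,2),v)
E
python3 - <<'E'
from rig import robot
from h import *
im=robot.get_image("scene");o=pickle.load(open("d0.pkl","rb"))["scene"]["image"]
scan(im,o)
E
```

```text
0.0 [67, 220, 61, 192]
0.05 [53, 219, 59, 220]
0.1 [58, 216, 53, 220]
0.15 [94, 217, 52, 219]
0.2 [58, 211, 69, 210]
0.25 [120, 167, 115, 111]
0.3 [127, 229, 155, 126]
0.35 [140, 127, 188, 219]
0.4 [159, 111, 116, 112]
0.45 [212, 117, 205, 113]
0.5 [210, 191, 103, 227]
0.55 [121, 223, 117, 224]
0.6 [120, 218, 118, 224]
0.65 [88, 218, 212, 218]
0.7 [169, 176, 213, 213]
0.75 [217, 208, 174, 167]
0.8 [186, 178, 175, 166]
0.85 [219, 210, 197, 189]
0.9 [134, 126, 189, 181]
0.95 [68, 61, 136, 130]
1.0 [104, 97, 113, 105]
1.05 [132, 127, 125, 119]
1.1 [150, 144, 117, 111]
1.15 [127, 121, 125, 118]
1.2 [107, 103, 120, 113]
1.25 [115, 109, 124, 116]
1.3 [121, 115, 119, 114]
1.35 [120, 115, 109, 103]
1.4 [102, 94, 106, 101]
1.45 [78, 75, 108, 102]
1.5 [115, 110, 105, 100]
```

The front edge of the hatch reads about 0.47 rad, as planned. I'll continue along the arc.

Request:
jog_arm:
  travel:
    - [0, 0.055, -0.07]
    - [0, 0.11, -0.12]
    - [0, 0.17, -0.17]
    - [0, 0.23, -0.217]
    - [0, 0.29, -0.26]
    - [0, 0.357, -0.3]
    - [0, 0.425, -0.33]
    - [0, 0.493, -0.36]
    - [0, 0.565, -0.39]
    - [0, 0.635, -0.415]
    - [0, 0.635, -0.415]
  roll: [0, 0, 0, 0, 0, 0, 0, 0, 0, 0, 0]

```text
clock: 16.23
ee_pos: [0.5805, -0.0488, 0.2145]
orientation: [-3.134, 0.0, 1.594]
wrist_force: [-8.1, -1.4, 0.8]
finger_gap: 0.0068
gripper_force: 44.2
```

```bash
python3 - <<'E'
from rig import robot
from h import *
im=robot.get_image("scene");cv2.imwrite("pics/u2.png",im["image"])
o=pickle.load(open("pics/../d0.pkl","rb"))["scene"]["image"]
scan(im,o)
E
```

```text
0.0 [66, 220, 41, 192]
0.05 [56, 219, 61, 220]
0.1 [57, 216, 54, 220]
0.15 [92, 217, 50, 219]
0.2 [59, 211, 70, 210]
0.25 [120, 167, 117, 111]
0.3 [126, 229, 156, 126]
0.35 [218, 127, 201, 219]
0.4 [131, 111, 115, 112]
0.45 [117, 117, 118, 113]
0.5 [117, 191, 117, 227]
0.55 [117, 223, 119, 224]
0.6 [113, 218, 119, 224]
0.65 [58, 218, 59, 218]
0.7 [120, 176, 59, 213]
0.75 [117, 208, 119, 167]
0.8 [119, 178, 118, 166]
0.85 [109, 210, 109, 189]
0.9 [191, 126, 196, 181]
0.95 [135, 61, 131, 130]
1.0 [102, 97, 112, 105]
1.05 [133, 127, 126, 119]
1.1 [151, 144, 118, 111]
1.15 [126, 121, 125, 118]
1.2 [106, 103, 119, 113]
1.25 [115, 109, 123, 116]
1.3 [121, 115, 118, 114]
1.35 [119, 115, 109, 103]
1.4 [98, 94, 106, 101]
1.45 [79, 75, 107, 102]
1.5 [115, 110, 106, 100]
```

The front edge reads about 0.9 rad, still tracking. Next stretch to the stop.

Request:
jog_arm:
  travel:
    - [0, 0.07, -0.02]
    - [0, 0.146, -0.039]
    - [0, 0.22, -0.052]
    - [0, 0.296, -0.063]
    - [0, 0.37, -0.07]
    - [0, 0.447, -0.073]
    - [0, 0.52, -0.07]
    - [0, 0.6, -0.065]
    - [0, 0.68, -0.058]
    - [0, 0.72, -0.05]
    - [0, 0.72, -0.05]
  roll: [0, 0, 0, 0, 0, 0, 0, 0, 0, 0, 0]

```text
clock: 17.65
ee_pos: [0.6492, -0.047, 0.2195]
orientation: [-3.128, -0.0, 1.594]
wrist_force: [-15.8, -1.0, 4.4]
finger_gap: 0.0069
gripper_force: 44.2
```

```bash
python3 - <<'E'
from rig import robot
from h import *
im=robot.get_image("scene");cv2.imwrite("pics/u3.png",im["image"])
o=pickle.load(open("d0.pkl","rb"))["scene"]["image"]
scan(im,o)
E
```

```text
0.0 [66, 220, 45, 192]
0.05 [55, 219, 62, 220]
0.1 [54, 216, 53, 220]
0.15 [95, 217, 76, 219]
0.2 [101, 211, 103, 210]
0.25 [119, 167, 119, 111]
0.3 [126, 229, 155, 126]
0.35 [217, 127, 201, 219]
0.4 [241, 111, 115, 112]
0.45 [121, 117, 120, 113]
0.5 [118, 191, 120, 227]
0.55 [118, 223, 119, 224]
0.6 [122, 218, 118, 224]
0.65 [21, 218, 28, 218]
0.7 [120, 176, 113, 213]
0.75 [120, 208, 121, 167]
0.8 [57, 178, 60, 166]
0.85 [61, 210, 62, 189]
0.9 [63, 126, 64, 181]
0.95 [63, 61, 62, 130]
1.0 [67, 97, 62, 105]
1.05 [118, 127, 75, 119]
1.1 [115, 144, 117, 111]
1.15 [119, 121, 119, 118]
1.2 [115, 103, 116, 113]
1.25 [116, 109, 115, 116]
1.3 [116, 115, 129, 114]
1.35 [116, 115, 228, 103]
1.4 [200, 94, 107, 101]
1.45 [72, 75, 107, 102]
1.5 [117, 110, 105, 100]
```

About 1.38–1.40 rad. I'll nudge a little further to find the stop.

Request:
jog_arm:
  travel:
    - [0, 0.04, 0.01]
    - [0, 0.08, 0.02]
    - [0, 0.08, 0.02]
  roll: [0, 0, 0]

```text
clock: 18.08
ee_pos: [0.6483, -0.047, 0.216]
orientation: [-3.111, 0.0, 1.594]
wrist_force: [-35.8, -2.7, 9.7]
finger_gap: 0.0063
gripper_force: 44.9
```

The stop is reached: force rose to 36 N with no motion. I'll relax, release and retreat straight up.

Request:
jog_arm:
  travel:
    - [0, -0.07, 0]
    - [0, -0.13, 0]
    - [0, -0.13, 0]
  roll: [0, 0, 0]

```text
clock: 18.45
ee_pos: [0.6494, -0.047, 0.2186]
orientation: [-3.14, -0.0, 1.595]
wrist_force: [-6.3, -1.1, 3.2]
finger_gap: 0.0065
gripper_force: 44.5
```

Request:
jog_arm:
  travel:
    - [0, 0, 0]
    - [0, 0, 0]
    - [0, 0, 0]
    - [0, 0, 0]
  roll: [0, 0, 0, 0]
  grip: -0.43

```text
clock: 18.95
ee_pos: [0.6513, -0.0472, 0.2177]
orientation: [3.141, -0.0, 1.595]
wrist_force: [-0.4, -0.3, -0.0]
finger_gap: 0.0242
gripper_force: 0.0
```

Request:
jog_arm:
  travel:
    - [0, 0, -0.15]
    - [0, 0, -0.3]
    - [0, 0, -0.45]
  roll: [0, 0, 0]

```text
clock: 19.32
ee_pos: [0.651, -0.0472, 0.2631]
orientation: [3.141, -0.0, 1.595]
wrist_force: [0.2, 0.9, 0.6]
finger_gap: 0.0244
gripper_force: 0.0
```

Request:
jog_arm:
  travel:
    - [0, 0, -0.25]
    - [0, 0, -0.55]
    - [0, 0, -0.55]
    - [0, 0, -0.55]
  roll: [0, 0, 0, 0]

```text
clock: 19.82
ee_pos: [0.6512, -0.0472, 0.3169]
orientation: [-3.141, -0.0, 1.595]
wrist_force: [-0.5, -0.1, -1.8]
finger_gap: 0.0242
gripper_force: 0.0
```

```bash
python3 - <<'E'
from rig import robot
from h import *
im=robot.get_image("scene");o=pickle.load(open("d0.pkl","rb"))["scene"]["image"]
scan(im,o)
s=robot.get_state();print(s["clock"],s["ee_pos"],s["wrist_force"])
# toggle: lever tip pixel, off vs on position
for sx in(-1,1):
    p=proj(im,np.array([.510+sx*.0226,-.2045,.179])).round().astype(int);print(sx,p,im["image"][p[1],p[0]],o[p[1],p[0]])
E
```

```text
0.0 [68, 220, 44, 192]
0.05 [54, 219, 62, 220]
0.1 [56, 216, 51, 220]
0.15 [95, 217, 79, 219]
0.2 [102, 211, 102, 210]
0.25 [118, 167, 117, 111]
0.3 [125, 229, 157, 126]
0.35 [217, 127, 201, 219]
0.4 [241, 111, 115, 112]
0.45 [121, 117, 118, 113]
0.5 [116, 191, 117, 227]
0.55 [117, 223, 120, 224]
0.6 [121, 218, 118, 224]
0.65 [23, 218, 23, 218]
0.7 [123, 176, 114, 213]
0.75 [119, 208, 121, 167]
0.8 [59, 178, 60, 166]
0.85 [59, 210, 62, 189]
0.9 [62, 126, 61, 181]
0.95 [66, 61, 61, 130]
1.0 [64, 97, 64, 105]
1.05 [120, 127, 75, 119]
1.1 [117, 144, 118, 111]
1.15 [118, 121, 118, 118]
1.2 [112, 103, 115, 113]
1.25 [115, 109, 115, 116]
1.3 [115, 115, 130, 114]
1.35 [114, 115, 228, 103]
1.4 [201, 94, 104, 101]
1.45 [72, 75, 106, 102]
1.5 [115, 110, 107, 100]
19.875 [ 0.65079501 -0.04716038  0.31647403] [ 0.01436762  0.69261043 -0.22114256]
-1 [306 156] [221 223 222] [79 89 96]
1 [296 152] [157 171 175] [201 204 205]
```

```bash
python3 -c "
from rig import robot
print(robot.finish_job())"
```

```text
the job is handed in; nothing more can be done
None
```

The toggle was snapped to off first, then the ring was flipped up and the hatch lifted to its stop. It stands open by itself at about 1.4 rad with the gripper clear, and the job was handed in at about 20 s; no verdict came back.

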